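# Square up a row of laser-cut blanks against a sliding fence

## Task

Pick up the straightedge by its blue grip and, touching the four loose blanks with the straightedge only, sweep them together as one row against the jig's sliding aluminium fence and on, until the fence comes up against its stop screws; press the row home there with about 10 N for a good second (less than 8 N does not bed it, over 13 N is too much). Then back away gently so that all four stay flush and square against the fence, and stand the straightedge upright back on the middle of its cork pad. Leave the glue bottle, mouse and socket box where they are.

Things in the scene. Friction and masses are not known exactly. Their poses are not given: they have to be found in the camera images.
- jig: fixed plywood jig. Origin at bench height (z 0) amid the work area; x runs from the open near side to the fence, y along the fence. Waxed board, top at z 9 mm, from x -105 to 135, y -115 to 115 mm. Low side rails: inner faces at y -100 and 100 mm, x -105 to 95, top at z 19. Dark stop block at x 110 to 126, top at z 35.
- fence: aluminium bar, red line on top, 192 mm (y) by 18 by 24 high; axes as the jig. Origin: middle of the front face (blanks bear on it), 0.5 mm above the board. Starts with the face at jig x 48 to 78 mm. Slides only along jig +x, never turning, with a drag of about 2 N, stays where left, until it meets two rigid brass stop screws, 12 to 28 mm from its start: set anew each time, found by feel.
- blank0_mid (a point): laser-cut plywood blank, pale top, charred brown sides, 46 mm (its x, across the row) by 28 mm (its y) by 15 mm thick, about 16 g, lying flat and loose on the jig board; the point is its centre, 7.5 mm above the board. Starts a little short of the fence, slightly askew (up to 9 degrees).
- blank1_mid (a point): laser-cut plywood blank, pale top, charred brown sides, 46 mm (its x, across the row) by 28 mm (its y) by 15 mm thick, about 16 g, lying flat and loose on the jig board; the point is its centre, 7.5 mm above the board. Starts a little short of the fence, slightly askew (up to 9 degrees).
- blank2_mid (a point): laser-cut plywood blank, pale top, charred brown sides, 46 mm (its x, across the row) by 28 mm (its y) by 15 mm thick, about 16 g, lying flat and loose on the jig board; the point is its centre, 7.5 mm above the board. Starts a little short of the fence, slightly askew (up to 9 degrees).
- blank3_mid (a point): laser-cut plywood blank, pale top, charred brown sides, 46 mm (its x, across the row) by 28 mm (its y) by 15 mm thick, about 16 g, lying flat and loose on the jig board; the point is its centre, 7.5 mm above the board. Starts a little short of the fence, slightly askew (up to 9 degrees).
- edge_grip (a point): straightedge: aluminium bar 170 mm long (y), 20 thick (x), 20 high, with a blue grip on top 26 long (y), 22 thick (x), 20 to 66 mm above its underside; 220 g, same both ways round. Point: in the grip on the bar's middle, 43 mm above the underside. The long faces, 10 mm either side of it, are the working faces. Starts standing on the cork pad. Polished. Grip it with 60 N or more.
- edge: the same straightedge, its origin in the middle of its underside (the grip point lies 43 mm above it), axes as above.
- pad: fixed cork pad, 90 mm (x) by 200 mm (y), 4 mm thick, origin at the bench surface under its centre; the straightedge starts on it about parallel to its long side.
- glue: white glue bottle with red cap, 48 mm across, 130 mm tall, standing upright; origin at its foot. Leave alone.
- mouse: black computer mouse, 105 by 60 by 30 mm; origin at its underside. Leave alone.
- socket: cream socket box, 100 by 170 by 50 mm; origin at its underside. Leave alone.
Mind the look-alikes: they are no part of the job. Leave any orange look-alike of the part that bears blank1_mid alone.

How it is judged:
By the outcome, as a careful person would: the job done as asked, in the order asked, and still so for the second after the job is handed in, with the robot touching nothing.
It also fails if it takes over 72 s, if anything falls off the work surface, if the arm or the gripper's body presses on something with over 40 N, if the wrist force passes 120 N, or if a joint passes its speed limit or range.

## Robot

A 6-joint arm with a two-finger parallel gripper is mounted at the origin on the work surface. World frame = base frame: x ahead of the robot, y to its left, z up, the work surface at z = 0. Lengths are in m, angles in rad, forces in N, time in s.
With the tool pointing down it reaches from about 0.35 to 0.725 m from the base axis. Payload 4.3 kg.
Tool frame: the origin (TCP) lies at the very end of the fingers, on their centre line; the grasp point (between the pads) lies 19 mm behind it; z points along the fingers, y is the line along which they close (so a half turn about z gives the same grasp; the last joint's range is limited). The gripper opens to 85 mm and grips with 20 to 120 N. Pads are 22 mm wide; open, the fingers measure 114 mm over their backs; the gripper's body (76 mm by 85 mm) begins 54 mm behind the grasp point. The pads swing forward as they close: fully open they stand 13 mm farther back than shut.
Start: joints at [1.127, 0.377, 0.081, 1.274, 0, 1.46], TCP at [0.188, 0.543, 0.198] pointing down, gripper open.
Joint ranges: [-2.72, 2.72], [-0.84, 1.66], [-1.02, 1.22], [-1.77, 2.12], [-1.37, 1.28], [-3.14, 3.14]. Speed limits (rad/s): [2.57, 2.57, 3.14, 3.14, 3.14, 3.14].

## Interface

Orientations are given as a unit quaternion [w, x, y, z].
In Python, from bench import manip, viewer gives the robot as it stands.
- The arm moves only by the tool play_rows, never from a script. Its argument "series" is a list of rows, each an object of numbers: "tx", "ty", "tz": the shift along the tool's x, y, z in m; "yaw": the turn about the tool's z in rad. In form: [{"tx": .., "ty": .., "tz": .., "yaw": ..}, ...]. A call has 1 to 8 rows; each row is the pose to reach, as a shift and turn from the pose commanded when the call began, along the tool's axes at that moment; what a row does not reach only later rows make up. A row lasts 1/10 s, in which the tool goes at most 50 mm and 8.59 degrees, less where a joint would pass 70% of its speed; a pose out of reach is approached as far as the arm can. A call with a gripper value outside its range is refused whole. "jaw" is the closure, from -1 (fully open) to 1 (shut), set as the call begins (left out, the last holds). The fingers move at their own pace and stop on an object; "squeeze" is the grip in N (left out, the last holds). Time passes only in rows, so rows that repeat a pose let the fingers close. It gives the time, the measured TCP pose, the force, the opening and the grip force at its end, in the units of the state.
- manip.get_state(): the state, without advancing time (a new reading comes with each control period).
- viewer.capture(name): name is "side" or "top" or "wrist"; returns (picture, depth): 400x640x3 uint8, red, green, blue; 400x640 float32, m along the optical axis (not along the pixel's ray), 0 where there is no reading.
- viewer.get_calibration(name): a dict with "K" (3x3 intrinsics, pixels), "T" (4x4, takes a point from camera to world coordinates). Camera axes: x right, y up, looking along -z (the intrinsics and any distortion apply to the point x, -y, -z); pixel columns grow to the right and rows downward; lengths in m; the calibration is good to about 2 mm. The wrist camera is an equidistant fisheye: a pixel r from the principal point sees the ray r / f radians off the axis. A picture is of the moment at which its call begins: read the wrist's pose just before it. get_calibration takes no time and is no camera call; for the wrist camera it gives the pose at the moment of the call.
- manip.sign_off(): hands the job in; it is judged then, once.
The state is a dict: "time_s": time; "joint_positions": joint angles; "joint_velocities": joint speeds; "tau": joint torques, N m; "tool_pos": TCP position; "tcp_rot": TCP orientation; "ft_force": force on the tool from outside, world axes, zero at the start; "moment": the same for the moment, N m; "finger_gap": finger opening in m; "grip_force": force on a finger pad.
Only numpy, scipy, OpenCV 4.12 (cv2) and the standard library are available. Lean on these libraries where they do the work, as an engineer would, in place of code of your own. Each camera call takes 0.05 s, during which the arm holds its last target. There are 200 camera calls.

## Working session

There is one attempt and no reset: what is moved stays moved. The work goes in short steps, Python scripts to look and compute and a tool call to move; the robot and the scene stay as the last step left them, time stands still between calls to the robot, and variables do not carry over. Pictures are saved under pics/ and viewed, at most 10 in all, crops included, and the job is handed in when it is done.

Besides the shell and the picture viewer there is one more tool, called after ">>>" by a JSON object that holds its "method" and its "body", one argument or row to a line. play_rows: Moves the arm, as the interface text tells. Its arguments: {"type":"object","properties":{"series":{"type":"array"},"jaw":{"type":"number"},"squeeze":{"type":"number"}},"required":["series"]}

```bash
ls; mkdir -p pics; python3 - <<'E'
from bench import manip, viewer
import cv2, numpy as np
s=manip.get_state()
print({k:np.round(v,3).tolist() for k,v in s.items()})
for n in ("top","side"):
    p,d=viewer.capture(n); c=viewer.get_calibration(n)
    print(n,{k:np.round(v,4).tolist() if not isinstance(v,str) else v for k,v in c.items()})
    np.savez(f"{n}0.npz",p=p,d=d,K=c["K"],T=c["T"]); cv2.imwrite(f"pics/{n}0.png",p[...,::-1])
E
```

```text
pics
{'time_s': 0.0, 'joint_positions': [1.127, 0.378, 0.08, 1.274, 0.0, 1.46], 'joint_velocities': [-0.001, -0.002, 0.0, -0.001, -0.003, -0.001], 'tau': [-0.0, -46.361, 26.987, 0.021, -0.0, -0.0], 'tool_pos': [0.188, 0.543, 0.197], 'tcp_rot': [-0.0, 0.166, 0.986, -0.001], 'ft_force': [0.582, -0.276, -0.583], 'moment': [-0.056, -0.061, 0.034], 'grip_force': 0.0, 'finger_gap': 0.086}
top {'K': [[435.761, 0.0, 328.9439], [0.0, 435.761, 201.3954], [0.0, 0.0, 1.0]], 'T': [[0.0077, 0.9812, -0.1927, 0.3342], [-0.9998, 0.0035, -0.0218, 0.0606], [-0.0207, 0.1928, 0.981, 1.2438], [0.0, 0.0, 0.0, 1.0]]}
side {'K': [[384.8018, 0.0, 322.3544], [0.0, 384.8018, 198.7686], [0.0, 0.0, 1.0]], 'T': [[0.9401, 0.2239, -0.2569, 0.3491], [-0.3405, 0.6483, -0.681, -0.4954], [0.0141, 0.7278, 0.6857, 0.6408], [0.0, 0.0, 0.0, 1.0]]}
```

View pics/top0.png

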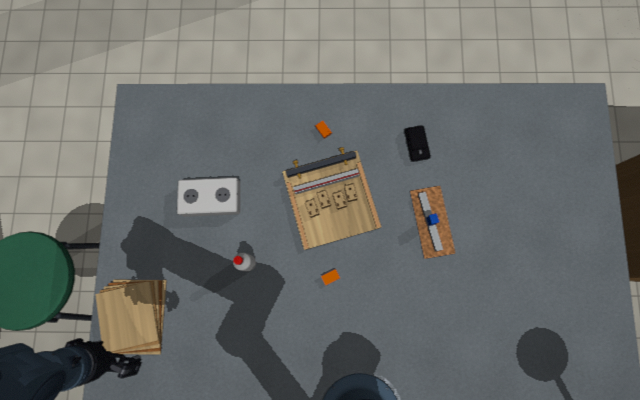

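View pics/side0.png

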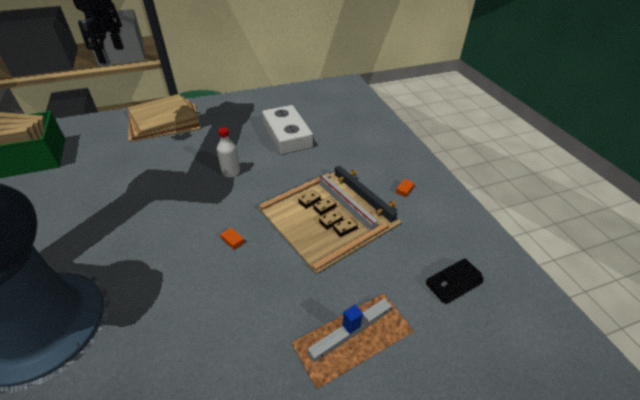

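The top view shows the jig around pixel (333,200), with the fence on its far side near (327,180). The straightedge stands on the cork at (433,220), with its blue grip at (432,218). The mouse is at (417,143), the glue at (243,262) and the socket box at (208,195). The orange look-alikes are at (324,129) and (331,276). The side view agrees.

```bash
cat > h.py <<'E'
import numpy as np, cv2
from scipy.spatial.transform import Rotation as Rn
def rays(px,K,T,fish=False):
    px=np.atleast_2d(px).astype(float)
    u=(px[:,0]-K[0][2])/K[0][0]; v=(px[:,1]-K[1][2])/K[1][1]
    if fish:
        r=np.hypot(u,v); k=np.where(r>1e-9,np.sin(r)/np.maximum(r,1e-9),1)
        d=np.c_[u*k,-v*k,-np.cos(r)]
    else: d=np.c_[u,-v,-np.ones_like(u)]
    return T[:3,3],d@T[:3,:3].T
def onplane(px,z,K,T,fish=False):
    o,d=rays(px,K,T,fish); return o+d*((z-o[2])/d[:,2])[:,None]
def proj(P,K,T,fish=False):
    c=(np.atleast_2d(P)-T[:3,3])@T[:3,:3]; x,y,z=c[:,0],-c[:,1],-c[:,2]
    if fish:
        r=np.hypot(x,y); k=np.arctan2(r,z)/np.maximum(r,1e-9)
    else: k=1/z
    return np.c_[K[0][2]+K[0][0]*x*k,K[1][2]+K[1][1]*y*k]
def hsv(p): return cv2.cvtColor(p,cv2.COLOR_RGB2HSV)
def blobs(m,amin=20):
    n,l,s,c=cv2.connectedComponentsWithStats(m.astype(np.uint8))
    return [(c[i],s[i,4],l==i) for i in range(1,n) if s[i,4]>=amin]
def rect(m): # center,long-axis dir
    pts=np.argwhere(m)[:,::-1].astype(np.float32); return cv2.minAreaRect(pts)
E
python3 - <<'E'
from h import *
for n,b in (("top",(400,450,180,265)),("side",(285,420,290,390))):
    f=np.load(n+"0.npz");p,d,K,T=f["p"],f["d"],f["K"],f["T"];H=hsv(p)
    for nm,m in (("blue",(H[...,0]>100)&(H[...,0]<130)&(H[...,1]>170)&(H[...,2]>60)),("orange",(H[...,0]<12)&(H[...,1]>220)&(H[...,2]>150))):
        for c,a,mm in blobs(m,15):
            z=d[mm]; z=np.median(z)
            o,r=rays(c,K,T); print(n,nm,c.round(1),a,(o+r[0]*z).round(3), onplane(c,.07,K,T)[0].round(3))
    x0,x1,y0,y1=b; win=np.zeros(m.shape,bool); win[y0:y1,x0:x1]=1
    g=win&(H[...,1]<70)&(H[...,2]>110)
    bl=[x for x in blobs(g,15)]
    print("bar parts",[(c.round(1),a) for c,a,_ in bl])
    allm=np.any([x[2] for x in bl],0); box=cv2.boxPoints(rect(allm)); print(onplane(box,.024,K,T).round(4).tolist())
    ck=win&(H[...,0]<20)&(H[...,1]>90)&(H[...,2]>60)
    box=cv2.boxPoints(rect(ck)); P=onplane(box,.004,K,T); print("pad",P.round(3).tolist(),P.mean(0).round(4))
    # wood jig board
f=np.load("top0.npz");p,K,T=f["p"],f["K"],f["T"];H=hsv(p)
w=np.zeros(H.shape[:2],bool); w[145:255,275:390]=1
m=w&(H[...,0]<25)&(H[...,1]>60)&(H[...,2]>90)
m=cv2.morphologyEx(m.astype(np.uint8),cv2.MORPH_CLOSE,np.ones((9,9)))
b=max(blobs(m),key=lambda x:x[1]); box=cv2.boxPoints(rect(b[2])); print("jig",box.tolist(),onplane(box,.015,K,T).round(3).tolist())
E
```

```text
top blue [433.3 218.7] 68 [ 0.518 -0.197  0.069] [ 0.518 -0.197  0.07 ]
top orange [237.4 259.9] 38 [0.4   0.317 0.13 ] [0.404 0.331 0.07 ]
bar parts [(array([422.8, 183.2]), np.int32(17)), (array([424.4, 201.1]), np.int32(136)), (array([405.7, 208.6]), np.int32(19)), (array([435.6, 237.4]), np.int32(194)), (array([405.4, 250.6]), np.int32(28)), (array([402.3, 260.6]), np.int32(15))]
[[0.6019, -0.059, 0.024], [0.6372, -0.1845, 0.024], [0.4315, -0.2317, 0.024], [0.398, -0.1102, 0.024]]
pad [[0.61, -0.146, 0.004], [0.63, -0.234, 0.004], [0.432, -0.267, 0.004], [0.413, -0.182, 0.004]] [ 0.5212 -0.207   0.004 ]
side blue [352.1 318.3] 359 [ 0.515 -0.206  0.06 ] [ 0.512 -0.211  0.07 ]
side orange [405.2 186.1] 86 [0.793 0.102 0.015] [0.754 0.05  0.07 ]
side orange [231.4 236.6] 147 [0.36  0.078 0.015] [0.359 0.028 0.07 ]
bar parts [(array([376.3, 309.1]), np.int32(305)), (array([327.7, 341.5]), np.int32(498))]
[[0.433, -0.2128, 0.024], [0.5988, -0.1669, 0.024], [0.6008, -0.19, 0.024], [0.438, -0.2326, 0.024]]
pad [[0.413, -0.185, 0.004], [0.625, -0.144, 0.004], [0.623, -0.244, 0.004], [0.429, -0.272, 0.004]] [ 0.5227 -0.2111  0.004 ]
jig [[278.8719787597656, 164.70399475097656], [356.1711730957031, 142.1584014892578], [380.9231872558594, 227.0223846435547], [303.6239929199219, 249.56797790527344]] [[0.685, 0.236, 0.015], [0.754, 0.009, 0.015], [0.502, -0.06, 0.015], [0.437, 0.158, 0.015]]
```

>>> {"method": "play_rows", "body": {
  "series": [
    {"tx": -0.254, "ty": -0.226, "tz": -0.1},
    {"tx": -0.254, "ty": -0.226, "tz": -0.1},
    {"tx": -0.254, "ty": -0.226, "tz": -0.1},
    {"tx": -0.254, "ty": -0.226, "tz": -0.1},
    {"tx": -0.254, "ty": -0.226, "tz": -0.1},
    {"tx": -0.254, "ty": -0.226, "tz": -0.1},
    {"tx": -0.254, "ty": -0.226, "tz": -0.1},
    {"tx": -0.254, "ty": -0.226, "tz": -0.1}
  ],
  "jaw": -1,
  "squeeze": 100
}}

```text
invalid input at $.series[0]: expected keys tx, ty, tz, yaw
```

>>> {"method": "play_rows", "body": {
  "series": [
    {"tx": -0.254, "ty": -0.226, "yaw": -0.59},
    {"tx": -0.254, "ty": -0.226, "yaw": -0.59},
    {"tx": -0.254, "ty": -0.226, "yaw": -0.59},
    {"tx": -0.254, "ty": -0.226, "yaw": -0.59},
    {"tx": -0.254, "ty": -0.226, "yaw": -0.59},
    {"tx": -0.254, "ty": -0.226, "yaw": -0.59},
    {"tx": -0.254, "ty": -0.226, "yaw": -0.59},
    {"tx": -0.254, "ty": -0.226, "yaw": -0.59}
  ]
}}

```text
invalid input at $.series[0]: expected keys tx, ty, tz, yaw
```

```bash
python3 - <<'E'
from bench import manip, viewer
import cv2, numpy as np
s=manip.get_state()
print(s["time_s"],np.round(s["tool_pos"],4),np.round(s["tcp_rot"],4),np.round(s["joint_positions"],3),np.round(s["ft_force"],2))
c=viewer.get_calibration("wrist"); p,d=viewer.capture("wrist")
print(np.round(c["K"],2).tolist(),np.round(c["T"],4).tolist())
np.savez("w1.npz",p=p,d=d,K=c["K"],T=c["T"]); cv2.imwrite("pics/w1.png",p[...,::-1])
E
```

```text
0.1 [0.1881 0.5427 0.197 ] [-3.000e-04  1.661e-01  9.861e-01 -9.000e-04] [ 1.127  0.378  0.08   1.274 -0.     1.46 ] [-0.5   0.62 -0.01]
[[309.71, 0.0, 316.41], [0.0, 309.71, 203.97], [0.0, 0.0, 1.0]] [[0.3291, -0.9062, -0.2654, 0.1201], [0.9443, 0.3155, 0.0938, 0.5664], [-0.0013, -0.2815, 0.9596, 0.3726], [0.0, 0.0, 0.0, 1.0]]
```

View pics/w1.png

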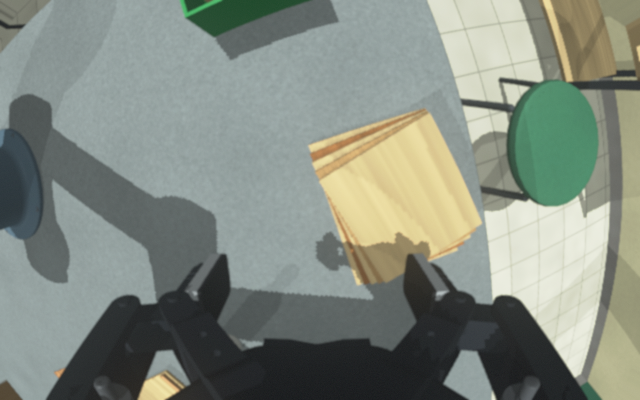

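The wrist view shows only bench and the wood stack, because the rows were refused: all four keys are needed. I'm resending them.

>>> {"method": "play_rows", "body": {
  "series": [
    {"tx": -0.301, "ty": -0.21, "tz": -0.08, "yaw": 0},
    {"tx": -0.301, "ty": -0.21, "tz": -0.08, "yaw": 0},
    {"tx": -0.301, "ty": -0.21, "tz": -0.08, "yaw": 0},
    {"tx": -0.301, "ty": -0.21, "tz": -0.08, "yaw": 0},
    {"tx": -0.301, "ty": -0.21, "tz": -0.08, "yaw": 0},
    {"tx": -0.301, "ty": -0.21, "tz": -0.08, "yaw": 0},
    {"tx": -0.301, "ty": -0.21, "tz": -0.08, "yaw": 0},
    {"tx": -0.301, "ty": -0.21, "tz": -0.08, "yaw": 0}
  ],
  "jaw": -1,
  "squeeze": 100
}}

```text
time_s: 0.95
tool_pos: [0.4058, 0.2435, 0.2786]
tcp_rot: [0.001, 0.168, 0.986, -0.0]
ft_force: [-0.5, 0.3, -0.7]
finger_gap: 0.0855
grip_force: 0.0
```

>>> {"method": "play_rows", "body": {
  "series": [
    {"tx": -0.301, "ty": -0.21, "tz": 0, "yaw": -0.59},
    {"tx": -0.301, "ty": -0.21, "tz": 0, "yaw": -0.59},
    {"tx": -0.301, "ty": -0.21, "tz": 0, "yaw": -0.59},
    {"tx": -0.301, "ty": -0.21, "tz": 0, "yaw": -0.59},
    {"tx": -0.301, "ty": -0.21, "tz": 0, "yaw": -0.59},
    {"tx": -0.301, "ty": -0.21, "tz": 0, "yaw": -0.59},
    {"tx": -0.301, "ty": -0.21, "tz": 0, "yaw": -0.59},
    {"tx": -0.301, "ty": -0.21, "tz": 0, "yaw": -0.59}
  ]
}}

```text
time_s: 1.75
tool_pos: [0.6206, -0.0535, 0.277]
tcp_rot: [-0.0, -0.127, 0.992, -0.0]
ft_force: [0.2, 1.0, 0.3]
finger_gap: 0.0852
grip_force: 0.0
```

```bash
cat > snap.py <<'E'
import sys
from bench import manip, viewer
import cv2, numpy as np
def st():
    s=manip.get_state()
    print(round(s["time_s"],2),"tcp",np.round(s["tool_pos"],4),"q",np.round(s["tcp_rot"],4),"j",np.round(s["joint_positions"],3),"F",np.round(s["ft_force"],2),"gap",round(s["finger_gap"],4),round(s["grip_force"],1)); return s
if __name__=="__main__":
    st()
    cam,name=sys.argv[1:3]
    c=viewer.get_calibration(cam); p,d=viewer.capture(cam)
    np.savez(name+".npz",p=p,d=d,K=c["K"],T=c["T"]); cv2.imwrite(f"pics/{name}.png",p[...,::-1])
E
python3 snap.py wrist w2
```

```text
1.75 tcp [ 0.6206 -0.0535  0.277 ] q [-3.000e-04 -1.269e-01  9.919e-01 -0.000e+00] j [-0.188  0.49   0.458  1.539 -0.    -0.442] F [0.17 0.97 0.27] gap 0.0852 0.0
```

View pics/w2.png

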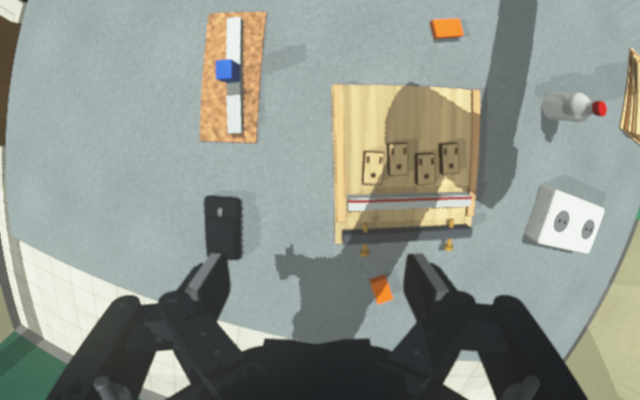

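The wrist view shows everything: the bar at about (234,75) with the grip at (227,70), and the pad corners near (209,12), (267,12), (258,142) and (202,140). The blanks are at (373,167), (398,158), (425,168) and (449,157). The fence's red line runs from (348,203) to (470,197), and the screw tips are near (366,228) and (449,224).

```bash
python3 - <<'E'
from h import *
f=np.load("w2.npz");p,d,K,T=f["p"],f["d"],f["K"],f["T"];H=hsv(p);F=True
h,s,v=H[...,0],H[...,1],H[...,2]
def win(x0,x1,y0,y1):
    w=np.zeros(h.shape,bool); w[y0:y1,x0:x1]=1; return w
def W(m,z): # world points of mask px
    return onplane(np.argwhere(m)[:,::-1],z,K,T,F)
def fit(P,nm):
    r=cv2.minAreaRect((P[:,:2]*1000).astype(np.float32)); b=cv2.boxPoints(r)
    a,c=b[1]-b[0],b[2]-b[1]; 
    if np.hypot(*a)<np.hypot(*c): a,c=c,a
    ang=np.degrees(np.arctan2(a[1],a[0]))%180
    print(nm,len(P),"ctr",np.round(r[0],1),"size",np.hypot(*a).round(1),np.hypot(*c).round(1),"long ang",ang.round(2)); return r,ang
blue=(h>100)&(h<130)&(s>150)&(v>60)&win(190,270,0,150)
fit(W(blue,.07),"blue z70")
bar=(s<50)&(v>170)&win(205,262,10,140)
bar=max(blobs(bar|blue),key=lambda x:x[1])[2]&~blue
fit(W(bar,.024),"bar")
ck=win(195,275,0,150)&(h<22)&(s>70)
bb=max(blobs(cv2.morphologyEx((ck|bar|blue).astype(np.uint8),cv2.MORPH_CLOSE,np.ones((5,5)))),key=lambda x:x[1])[2]
fit(W(bb&ck,.004),"pad")
red=((h<8)|(h>170))&(s>90)&win(340,480,185,215)
P=W(red,.0335); fit(P,"redline z33.5")
fen=(s<60)&(v>140)&win(340,480,188,218); fb=max(blobs(fen|red),key=lambda x:x[1])[2]; fit(W(fb,.0335),"fence")
wood=(h<25)&(s>50)&(v>60)&win(320,490,75,250)
wb=max(blobs(cv2.morphologyEx(wood.astype(np.uint8),cv2.MORPH_CLOSE,np.ones((9,9)))),key=lambda x:x[1])[2]; fit(W(wb,.012),"jig")
# jig depth hint
print("depth bar",[(lambda q:None)(0)])
print("HSV blank top",H[167,366],H[158,390],"board lit",H[110,350],"board shade",H[180,420], "bar",H[40,234],"fence",H[207,400])
crop=cv2.resize(p[75:255,325:490],None,fx=4,fy=4,interpolation=cv2.INTER_CUBIC)[:600]
cv2.imwrite("pics/crop2.png",cv2.resize(p[130:240,330:485],None,fx=5,fy=5,interpolation=cv2.INTER_CUBIC)[...,::-1])
E
```

```text
blue z70 263 ctr [ 519.1 -198.7] size 23.2 18.5 long ang 14.62
bar 616 ctr [ 470.6 -212.4] size 70.6 20.5 long ang 15.5
pad 5260 ctr [ 520.2 -208.6] size 198.6 89.1 long ang 10.07
redline z33.5 200 ctr [627.5  93.3] size 188.9 3.1 long ang 106.4
fence 1371 ctr [630.2  93.3] size 193.1 25.4 long ang 106.53
jig 20622 ctr [582.8  81.4] size 238.0 232.4 long ang 16.73
depth bar [None]
HSV blank top [ 24  82 230] [ 21  84 130] board lit [ 22  85 219] board shade [ 21  88 154] bar [ 68   4 241] fence [ 49  14 146]
```

View pics/crop2.png

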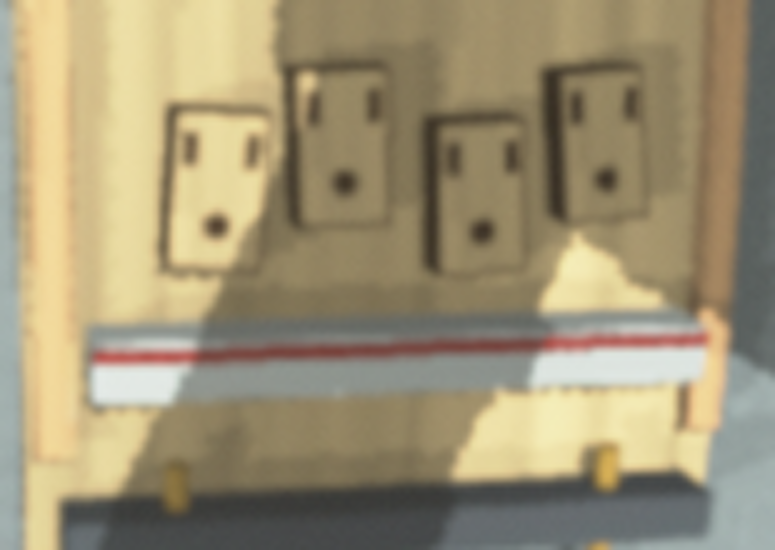

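```bash
python3 - <<'E'
from h import *
f=np.load("w2.npz");K,T=f["K"],f["T"]
o=np.array([.5684,.0772]);a=np.radians(16.45);R=np.array([[np.cos(a),-np.sin(a)],[np.sin(a),np.cos(a)]])
def J(px,z): return ((onplane(np.array(px)/5+[330,130]-.4,z,K,T,True)[:,:2]-o)@R*1000).round(1)
B=[[(176,107),(270,112),(258,268),(168,268)],[(298,67),(388,67),(388,220),(300,225)],[(435,118),(522,120),(525,270),(436,270)],[(560,70),(640,66),(648,215),(570,215)]]
for b in B: j=J(b,.024); print(j.tolist(),j.mean(0))
print("fence top z33.5",J([(92,345),(705,325),(90,402),(705,380)],.0335).tolist())
print("rail inner z19",J([(72,250),(75,20),(698,250),(705,60)],.019).tolist(),"screws z~21",J([(176,460),(606,445)],.021).tolist(), "stop",J([(62,500),(710,485)],.035).tolist())
E
```

```text
[[-8.2, -71.7], [-6.4, -44.7], [38.7, -47.8], [38.0, -74.1]] [ 15.525 -59.575]
[[-19.1, -36.6], [-19.1, -10.0], [25.3, -9.1], [26.4, -35.6]] [  3.375 -22.825]
[[-4.4, 4.5], [-3.9, 31.9], [41.1, 35.0], [40.5, 6.4]] [18.325 19.45 ]
[[-18.8, 43.6], [-20.5, 70.2], [24.6, 75.4], [24.5, 48.9]] [ 2.45  59.525]
fence top z33.5 [[57.5, -97.1], [57.0, 93.7], [74.3, -97.8], [74.6, 95.7]]
rail inner z19 [[33.1, -101.2], [-32.8, -99.2], [36.8, 96.8], [-22.5, 95.4]] screws z~21 [[97.3, -70.8], [98.7, 68.8]] stop [[103.3, -106.2], [108.9, 101.3]]
```

>>> {"method": "play_rows", "body": {
  "series": [
    {"tx": 0.135, "ty": -0.115, "tz": 0.11, "yaw": -0.01},
    {"tx": 0.135, "ty": -0.115, "tz": 0.11, "yaw": -0.01},
    {"tx": 0.135, "ty": -0.115, "tz": 0.11, "yaw": -0.01},
    {"tx": 0.135, "ty": -0.115, "tz": 0.11, "yaw": -0.01},
    {"tx": 0.135, "ty": -0.115, "tz": 0.11, "yaw": -0.01},
    {"tx": 0.135, "ty": -0.115, "tz": 0.11, "yaw": -0.01}
  ]
}}

```text
time_s: 2.4
tool_pos: [0.5163, -0.1964, 0.1666]
tcp_rot: [-0.001, -0.131, 0.991, 0.001]
ft_force: [0.1, -0.3, -0.3]
finger_gap: 0.0854
grip_force: 0.0
```

```bash
python3 snap.py wrist w3
```

```text
2.4 tcp [ 0.5163 -0.1964  0.1666] q [-0.0012 -0.1314  0.9913  0.0011] j [-0.479  0.344 -0.048  1.181  0.    -0.742] F [ 0.11 -0.33 -0.29] gap 0.0854 0.0
```

View pics/w3.png

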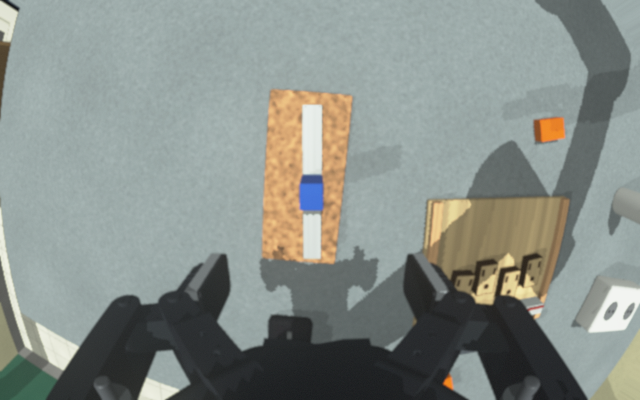

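The bar spans (312,104) to (312,260), with the grip top at (312,194). The pad corners are (270,90), (353,96), (337,263) and (263,262).

```bash
python3 - <<'E'
from h import *
f=np.load("w3.npz");p,K,T=f["p"],f["K"],f["T"];H=hsv(p);h,s,v=[H[...,i] for i in range(3)]
print(T.round(4).tolist())
def win(x0,x1,y0,y1):
    w=np.zeros(h.shape,bool); w[y0:y1,x0:x1]=1; return w
def fit(m,z,nm):
    P=onplane(np.argwhere(m)[:,::-1],z,K,T,True)
    r=cv2.minAreaRect((P[:,:2]*1000).astype(np.float32)); b=cv2.boxPoints(r); a,c=b[1]-b[0],b[2]-b[1]
    if np.hypot(*a)<np.hypot(*c): a,c=c,a
    print(nm,"ctr",np.round(r[0],1),"size",np.hypot(*a).round(1),np.hypot(*c).round(1),"ang",(np.degrees(np.arctan2(a[1],a[0]))%180).round(2))
w=win(255,360,80,270)
blue=(h>100)&(h<130)&(s>150)&w
fit(blue&(v>150),.07,"grip top"); print(blue.sum(),(blue&(v>150)).sum())
bar=(s<60)&(v>150)&win(298,328,98,262)
fit(bar,.024,"bar")
ck=(h<22)&(s>70)&w; ck=max(blobs(ck|bar|blue),key=lambda x:x[1])[2]; fit(ck,.004,"pad")
E
```

```text
[[-0.259, -0.9275, -0.2695, 0.4471], [0.9659, -0.248, -0.0749, -0.2153], [0.0027, -0.2797, 0.9601, 0.3423], [0.0, 0.0, 0.0, 1.0]]
grip top ctr [ 517.6 -200.8] size 24.5 18.4 ang 14.93
557 557
bar ctr [ 518.1 -201.4] size 169.4 25.8 ang 15.04
pad ctr [ 520.  -209.8] size 199.0 89.2 ang 10.07
```

>>> {"method": "play_rows", "body": {
  "series": [
    {"tx": 0, "ty": -0.005, "tz": 0.04, "yaw": 0},
    {"tx": 0, "ty": -0.005, "tz": 0.08, "yaw": 0},
    {"tx": 0, "ty": -0.005, "tz": 0.1, "yaw": 0},
    {"tx": 0, "ty": -0.005, "tz": 0.12, "yaw": 0},
    {"tx": 0, "ty": -0.005, "tz": 0.12, "yaw": 0},
    {"tx": 0, "ty": -0.005, "tz": 0.12, "yaw": 0}
  ]
}}

```text
time_s: 3.05
tool_pos: [0.5211, -0.2004, 0.049]
tcp_rot: [0.001, -0.134, 0.991, -0.0]
ft_force: [0.0, 0.3, 0.4]
finger_gap: 0.0853
grip_force: 0.0
```

>>> {"method": "play_rows", "body": {
  "series": [
    {"tx": 0.003, "ty": 0, "tz": 0.01, "yaw": 0},
    {"tx": 0.003, "ty": 0, "tz": 0.018, "yaw": 0},
    {"tx": 0.003, "ty": 0, "tz": 0.018, "yaw": 0},
    {"tx": 0.003, "ty": 0, "tz": 0.018, "yaw": 0}
  ]
}}

```text
time_s: 3.45
tool_pos: [0.5164, -0.2018, 0.0298]
tcp_rot: [-0.0, -0.133, 0.991, 0.0]
ft_force: [-0.3, 0.3, 0.6]
finger_gap: 0.0855
grip_force: 0.0
```

>>> {"method": "play_rows", "body": {
  "series": [
    {"tx": 0, "ty": 0, "tz": 0, "yaw": 0},
    {"tx": 0, "ty": 0, "tz": 0, "yaw": 0},
    {"tx": 0, "ty": 0, "tz": 0, "yaw": 0},
    {"tx": 0, "ty": 0, "tz": 0, "yaw": 0},
    {"tx": 0, "ty": 0, "tz": 0, "yaw": 0},
    {"tx": 0, "ty": 0, "tz": 0, "yaw": 0},
    {"tx": 0, "ty": 0, "tz": 0, "yaw": 0},
    {"tx": 0, "ty": 0, "tz": 0, "yaw": 0}
  ],
  "jaw": 1,
  "squeeze": 100
}}

```text
time_s: 4.25
tool_pos: [0.5169, -0.2019, 0.0305]
tcp_rot: [0.0, -0.133, 0.991, -0.0]
ft_force: [0.0, 0.7, 6.2]
finger_gap: 0.0181
grip_force: 98.3
```

>>> {"method": "play_rows", "body": {
  "series": [
    {"tx": 0, "ty": 0, "tz": 0, "yaw": 0},
    {"tx": 0, "ty": 0, "tz": 0, "yaw": 0},
    {"tx": 0, "ty": 0, "tz": 0, "yaw": 0},
    {"tx": 0, "ty": 0, "tz": 0, "yaw": 0}
  ]
}}

```text
time_s: 4.65
tool_pos: [0.5168, -0.2019, 0.0305]
tcp_rot: [0.0, -0.133, 0.991, -0.0]
ft_force: [-1.1, 0.9, 5.2]
finger_gap: 0.0181
grip_force: 98.3
```

>>> {"method": "play_rows", "body": {
  "series": [
    {"tx": 0, "ty": 0, "tz": -0.01, "yaw": 0},
    {"tx": 0, "ty": 0, "tz": -0.03, "yaw": 0},
    {"tx": 0, "ty": 0, "tz": -0.06, "yaw": 0},
    {"tx": 0, "ty": 0, "tz": -0.08, "yaw": 0},
    {"tx": 0, "ty": 0, "tz": -0.09, "yaw": 0},
    {"tx": 0, "ty": 0, "tz": -0.09, "yaw": 0}
  ]
}}

```text
time_s: 5.25
tool_pos: [0.5174, -0.2023, 0.1211]
tcp_rot: [0.001, -0.133, 0.991, -0.001]
ft_force: [-0.0, 0.5, -1.9]
finger_gap: 0.0183
grip_force: 98.4
```

>>> {"method": "play_rows", "body": {
  "series": [
    {"tx": -0.005, "ty": 0.015, "tz": 0, "yaw": 0.08},
    {"tx": -0.015, "ty": 0.05, "tz": 0, "yaw": 0.2},
    {"tx": -0.025, "ty": 0.09, "tz": 0, "yaw": 0.33},
    {"tx": -0.036, "ty": 0.13, "tz": 0, "yaw": 0.46},
    {"tx": -0.048, "ty": 0.17, "tz": 0, "yaw": 0.59},
    {"tx": -0.06, "ty": 0.21, "tz": 0, "yaw": 0.71},
    {"tx": -0.069, "ty": 0.24, "tz": 0, "yaw": 0.83},
    {"tx": -0.073, "ty": 0.255, "tz": 0, "yaw": 0.9}
  ]
}}

```text
time_s: 6.05
tool_pos: [0.5182, 0.0662, 0.1181]
tcp_rot: [-0.002, 0.312, 0.95, -0.0]
ft_force: [0.5, -0.5, -3.6]
finger_gap: 0.0182
grip_force: 98.6
```

>>> {"method": "play_rows", "body": {
  "series": [
    {"tx": 0, "ty": 0, "tz": 0, "yaw": 0.1},
    {"tx": 0, "ty": 0, "tz": 0, "yaw": 0.22},
    {"tx": 0, "ty": 0, "tz": 0, "yaw": 0.34},
    {"tx": 0, "ty": 0, "tz": 0, "yaw": 0.46},
    {"tx": 0, "ty": 0, "tz": 0, "yaw": 0.56},
    {"tx": 0, "ty": 0, "tz": 0, "yaw": 0.63},
    {"tx": 0, "ty": 0, "tz": 0, "yaw": 0.651},
    {"tx": 0, "ty": 0, "tz": 0, "yaw": 0.651}
  ]
}}

```text
time_s: 6.85
tool_pos: [0.5189, 0.0634, 0.1187]
tcp_rot: [-0.001, 0.599, 0.801, -0.001]
ft_force: [-0.2, -0.1, -1.8]
finger_gap: 0.0181
grip_force: 98.6
```

```bash
python3 snap.py side s4; python3 snap.py top t4;python3 snap.py wrist w4
```

```text
6.85 tcp [0.5189 0.0634 0.1187] q [-9.000e-04  5.988e-01  8.009e-01 -6.000e-04] j [ 0.     0.312 -0.222  1.039  0.     1.284] F [-0.15 -0.12 -1.78] gap 0.0181 98.6
6.9 tcp [0.5191 0.0634 0.119 ] q [-7.000e-04  5.987e-01  8.010e-01 -5.000e-04] j [ 0.     0.312 -0.222  1.039  0.     1.284] F [-0.24 -0.38 -1.84] gap 0.0184 98.6
6.95 tcp [0.5194 0.0634 0.1192] q [-5.000e-04  5.987e-01  8.010e-01 -3.000e-04] j [ 0.     0.311 -0.221  1.039  0.     1.284] F [-0.2   0.16 -2.08] gap 0.0181 98.6
```

View pics/w4.png

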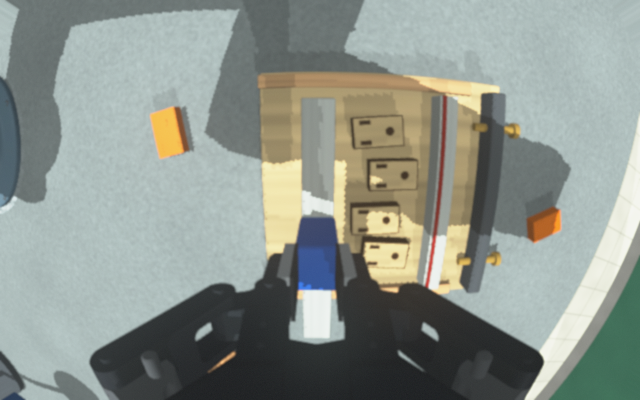

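The wrist view shows the bar held level, its upper half from (318,98) to (318,215), with the grip at (318,260). The fence's red line runs from (445,97) to (430,288), and the blanks are at (377,131), (392,174), (375,219) and (385,253).

```bash
python3 - <<'E'
from h import *
f=np.load("w4.npz");p,K,T=f["p"],f["K"],f["T"];H=hsv(p);h,s,v=[x.astype(int) for x in (H[...,0],H[...,1],H[...,2])]
def line(pts,z,nm):
    P=onplane(np.array(pts),z,K,T,True)[:,:2]*1000
    for _ in range(3):
        vx,vy,x0,y0=cv2.fitLine(P.astype(np.float32),cv2.DIST_HUBER,0,.01,.01).ravel()
        r=(P-[x0,y0])@[-vy,vx]; P=P[abs(r)<1.2]
    print(nm,"ang",(np.degrees(np.arctan2(vy,vx))%180).round(2),"pt",x0.round(1),y0.round(1),"rms",r.std().round(2),len(P)); return np.array([x0,y0]),np.array([vx,vy])
g=cv2.cvtColor(p,cv2.COLOR_RGB2LAB).astype(float); b=g[...,2]-128 # yellow
ba=cv2.GaussianBlur(b,(0,0),.7)
def cross(row,x0,x1,rising):
    seg=ba[row,x0:x1]; t=(seg.max()+seg.min())/2; c=np.where((seg[:-1]<t)!=(seg[1:]<t))[0]
    if len(c)!=1: return None
    i=c[0]; return (x0+i+(t-seg[i])/(seg[i+1]-seg[i]),row)
L=[q for r in range(104,205) if (q:=cross(r,292,312,0))]; Rr=[q for r in range(104,190) if (q:=cross(r,325,345,1))]
l=line(L,.1125,"bar left top"); r=line(Rr,.1125,"bar right")
red=[]
for row in range(100,285):
    m=((h[row,415:460]<8)|(h[row,415:460]>170))&(s[row,415:460]>90)
    if m.sum(): red.append((415+np.where(m)[0].mean(),row))
rd=line(red,.0335,"red")
a=np.radians(16.45);R=np.array([[np.cos(a),-np.sin(a)],[np.sin(a),np.cos(a)]])
o=np.array([568.4,77.2])
for n,q in (("left",l),("right",r),("red",rd)): print(n,(q[0]-o)@R)
# bar far end on its axis
col=v[85:115,310:326].mean(1); print("bar end rows",s[88:106,318].tolist())
E
```

```text
bar left top ang 106.36 pt 495.5 110.1 rms 0.15 101
bar right ang 105.6 pt 514.0 117.1 rms 0.12 86
red ang 106.57 pt 625.6 99.2 rms 0.25 185
left [-60.54189915  52.22686835]
right [-40.85687231  53.66737302]
red [61.04420132  4.89825944]
bar end rows [87, 85, 85, 86, 85, 84, 85, 85, 82, 57, 24, 13, 11, 11, 11, 13, 10, 11]
```

>>> {"method": "play_rows", "body": {
  "series": [
    {"tx": 0, "ty": 0, "tz": 0.02, "yaw": 0},
    {"tx": 0, "ty": 0, "tz": 0.045, "yaw": 0},
    {"tx": 0, "ty": 0, "tz": 0.065, "yaw": 0},
    {"tx": 0, "ty": 0, "tz": 0.076, "yaw": 0},
    {"tx": 0, "ty": 0, "tz": 0.081, "yaw": 0},
    {"tx": 0, "ty": 0, "tz": 0.081, "yaw": 0},
    {"tx": 0, "ty": 0, "tz": 0.081, "yaw": 0}
  ]
}}

```text
time_s: 7.7
tool_pos: [0.5208, 0.0634, 0.0398]
tcp_rot: [0.001, 0.599, 0.801, 0.001]
ft_force: [0.3, -0.5, -1.6]
finger_gap: 0.0183
grip_force: 98.6
```

```bash
cat > feel.py <<'E'
from bench import manip
import numpy as np
s=manip.get_state(); a=np.radians(16.5)
R=np.array([[np.cos(a),np.sin(a)],[-np.sin(a),np.cos(a)]])
o=np.array([.5684,.0772]); t=np.array(s["tool_pos"]); q=s["tcp_rot"]
print(round(s["time_s"],2),"jig TCP mm",((R@(t[:2]-o))*1000).round(2),"z",(t[2]*1000).round(2),"barang",round(2*np.degrees(np.arctan2(q[2],q[1])),2)%180,"F jig",(R@s["ft_force"][:2]).round(2),"Fz",round(s["ft_force"][2],2),"M jig",(R@s["moment"][:2]).round(3),"Mz",round(s["moment"][2],3))
E
python3 feel.py; python3 feel.py
```

```text
7.7 jig TCP mm [-49.58   0.32] z 39.78 barang 106.39 F jig [ 0.11 -0.57] Fz -1.58 M jig [-0.014 -0.032] Mz -0.043
7.7 jig TCP mm [-49.58   0.32] z 39.78 barang 106.39 F jig [ 0.11 -0.57] Fz -1.58 M jig [-0.014 -0.032] Mz -0.043
```

>>> {"method": "play_rows", "body": {
  "series": [
    {"tx": 0, "ty": 0.004, "tz": 0.001, "yaw": 0},
    {"tx": 0, "ty": 0.009, "tz": 0.002, "yaw": 0},
    {"tx": 0, "ty": 0.013, "tz": 0.002, "yaw": 0},
    {"tx": 0, "ty": 0.015, "tz": 0.002, "yaw": 0},
    {"tx": 0, "ty": 0.015, "tz": 0.002, "yaw": 0}
  ]
}}

```text
time_s: 8.2
tool_pos: [0.5349, 0.0678, 0.037]
tcp_rot: [0.0, 0.599, 0.801, 0.0]
ft_force: [-0.3, 0.1, -3.1]
finger_gap: 0.018
grip_force: 98.6
```

```bash
python3 feel.py; python3 snap.py wrist w5; python3 - <<'E'
import cv2
p=cv2.imread("pics/w5.png"); cv2.imwrite("pics/w5c.png",cv2.resize(p[60:310,250:520],None,fx=2.4,fy=2.4,interpolation=cv2.INTER_CUBIC))
E
```

```text
8.2 jig TCP mm [-34.84   0.47] z 37.0 barang 106.4 F jig [-0.26  0.19] Fz -3.05 M jig [-0.026 -0.012] Mz 0.046
8.2 tcp [0.5349 0.0678 0.037 ] q [2.000e-04 5.990e-01 8.007e-01 2.000e-04] j [ 0.008  0.409 -0.308  0.853  0.     1.293] F [-0.3   0.1  -3.05] gap 0.018 98.6
```

View pics/w5c.png

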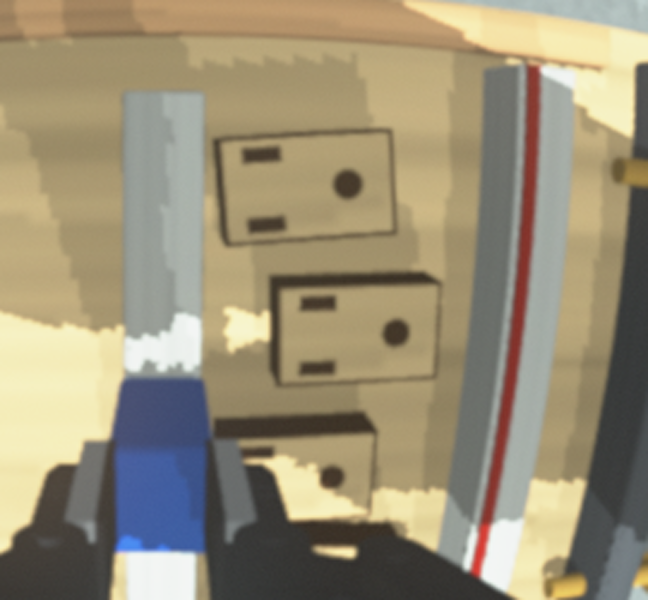

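The crop shows the bar's top edges at x≈123 and 203, rows 95–370, just short of the first blank at (225,190). The red line runs from (533,65) to (478,575).

```bash
python3 - <<'E'
from h import *
f=np.load("w5.npz");p,K,T=f["p"],f["K"],f["T"];H=hsv(p);h,s,v=[x.astype(int) for x in (H[...,0],H[...,1],H[...,2])]
ba=cv2.GaussianBlur(cv2.cvtColor(p,cv2.COLOR_RGB2LAB)[...,2].astype(float),(0,0),.7)
def line(pts,z,nm):
    P=onplane(np.array(pts),z,K,T,True)[:,:2]*1000
    for _ in range(3):
        vx,vy,x0,y0=cv2.fitLine(P.astype(np.float32),cv2.DIST_HUBER,0,.01,.01).ravel(); r=(P-[x0,y0])@[-vy,vx]; P=P[abs(r)<1.2]
    print(nm,"ang",(np.degrees(np.arctan2(vy,vx))%180).round(2),"jig",((np.array([x0,y0])-o)@R).round(2),"rms",r.std().round(2),len(P))
a=np.radians(16.5);R=np.array([[np.cos(a),-np.sin(a)],[np.sin(a),np.cos(a)]]);o=np.array([568.4,77.2])
def cross(row,x0,x1):
    seg=ba[row,x0:x1]; t=(seg.max()+seg.min())/2; c=np.where((seg[:-1]<t)!=(seg[1:]<t))[0]
    if len(c)!=1: return None
    i=c[0]; return (x0+i+(t-seg[i])/(seg[i+1]-seg[i]),row)
line([q for r in range(103,205) if (q:=cross(r,292,312))],.0305,"left")
line([q for r in range(103,205) if (q:=cross(r,325,339))],.0305,"right")
red=[]
for row in range(92,295):
    m=((h[row,430:490]<8)|(h[row,430:490]>170))&(s[row,430:490]>90)
    if m.sum(): red.append((430+np.where(m)[0].mean(),row))
line(red,.0335,"red")
line([q for r in red if r[1]<205],.0335,"red upper") if 0 else line([r for r in red if r[1]<205],.0335,"red upper")
E
```

```text
left ang 106.03 jig [-44.49  59.26] rms 0.1 102
right ang 106.13 jig [-24.69  45.91] rms 0.06 102
red ang 106.47 jig [61.03 30.45] rms 0.18 203
red upper ang 106.45 jig [61.05 55.02] rms 0.19 113
```

>>> {"method": "play_rows", "body": {
  "series": [
    {"tx": 0, "ty": 0.0015, "tz": 0, "yaw": -0.006},
    {"tx": 0, "ty": 0.004, "tz": 0, "yaw": -0.006},
    {"tx": 0, "ty": 0.0065, "tz": 0, "yaw": -0.006},
    {"tx": 0, "ty": 0.009, "tz": 0, "yaw": -0.006},
    {"tx": 0, "ty": 0.0115, "tz": 0, "yaw": -0.006},
    {"tx": 0, "ty": 0.014, "tz": 0, "yaw": -0.006},
    {"tx": 0, "ty": 0.0165, "tz": 0, "yaw": -0.006},
    {"tx": 0, "ty": 0.019, "tz": 0, "yaw": -0.006}
  ]
}}

```text
time_s: 9.05
tool_pos: [0.5527, 0.073, 0.0369]
tcp_rot: [-0.0, 0.597, 0.802, 0.0]
ft_force: [-0.3, -0.2, -2.8]
finger_gap: 0.0181
grip_force: 98.6
```

>>> {"method": "play_rows", "body": {
  "series": [
    {"tx": 0, "ty": 0.002, "tz": 0, "yaw": 0},
    {"tx": 0, "ty": 0.004, "tz": 0, "yaw": 0},
    {"tx": 0, "ty": 0.006, "tz": 0, "yaw": 0},
    {"tx": 0, "ty": 0.008, "tz": 0, "yaw": 0},
    {"tx": 0, "ty": 0.01, "tz": 0, "yaw": 0},
    {"tx": 0, "ty": 0.012, "tz": 0, "yaw": 0},
    {"tx": 0, "ty": 0.014, "tz": 0, "yaw": 0},
    {"tx": 0, "ty": 0.015, "tz": 0, "yaw": 0}
  ]
}}

```text
time_s: 9.85
tool_pos: [0.5671, 0.0774, 0.0369]
tcp_rot: [0.0, 0.597, 0.802, 0.0]
ft_force: [0.2, 0.1, -2.8]
finger_gap: 0.0182
grip_force: 98.6
```

```bash
python3 feel.py
```

```text
9.85 jig TCP mm [-1.17  0.52] z 36.9 barang 106.73 F jig [0.19 0.09] Fz -2.76 M jig [0.024 0.065] Mz -0.003
```

>>> {"method": "play_rows", "body": {
  "series": [
    {"tx": 0, "ty": 0.001, "tz": 0, "yaw": 0},
    {"tx": 0, "ty": 0.002, "tz": 0, "yaw": 0},
    {"tx": 0, "ty": 0.003, "tz": 0, "yaw": 0},
    {"tx": 0, "ty": 0.004, "tz": 0, "yaw": 0},
    {"tx": 0, "ty": 0.005, "tz": 0, "yaw": 0},
    {"tx": 0, "ty": 0.006, "tz": 0, "yaw": 0},
    {"tx": 0, "ty": 0.007, "tz": 0, "yaw": 0},
    {"tx": 0, "ty": 0.008, "tz": 0, "yaw": 0}
  ]
}}

```text
time_s: 10.65
tool_pos: [0.5743, 0.0797, 0.0367]
tcp_rot: [-0.0, 0.597, 0.802, -0.0]
ft_force: [-3.1, -0.9, -2.6]
finger_gap: 0.0184
grip_force: 98.5
```

```bash
python3 feel.py; python3 snap.py wrist w6; python3 - <<'E'
import cv2
p=cv2.imread("pics/w6.png"); cv2.imwrite("pics/w6c.png",cv2.resize(p[60:310,250:520],None,fx=2.4,fy=2.4,interpolation=cv2.INTER_CUBIC))
E
```

```text
10.65 jig TCP mm [6.38 0.73] z 36.69 barang 106.73 F jig [-3.22 -0.  ] Fz -2.57 M jig [0.044 0.581] Mz 0.055
10.65 tcp [0.5743 0.0797 0.0367] q [-3.000e-04  5.967e-01  8.025e-01 -1.000e-04] j [ 0.028  0.483 -0.189  0.899  0.     1.307] F [-3.09 -0.92 -2.57] gap 0.0184 98.5
```

View pics/w6c.png

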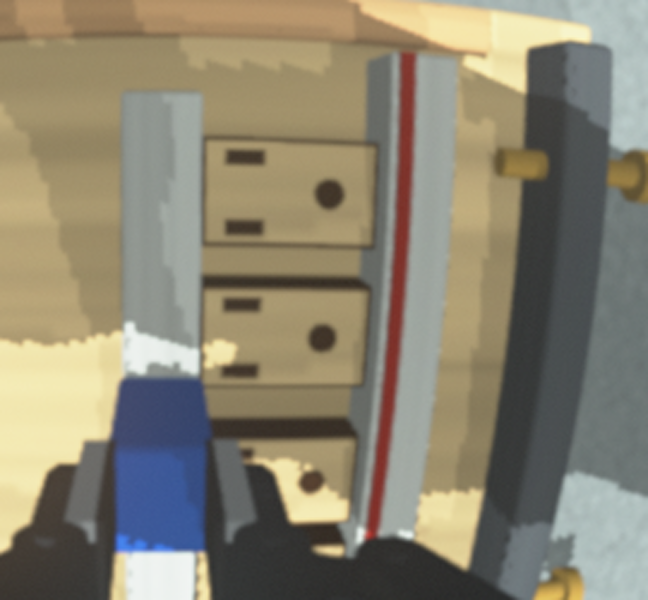

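Bar, row and fence now move as one: the blanks at crop (290,190), (285,335) and (290,480) are butted between the bar's edge at x≈203 and the fence. The screw tip at (498,160) is still about 12 mm clear of the fence back.

>>> {"method": "play_rows", "body": {
  "series": [
    {"tx": 0, "ty": 0.001, "tz": 0, "yaw": 0},
    {"tx": 0, "ty": 0.002, "tz": 0, "yaw": 0},
    {"tx": 0, "ty": 0.003, "tz": 0, "yaw": 0},
    {"tx": 0, "ty": 0.004, "tz": 0, "yaw": 0},
    {"tx": 0, "ty": 0.005, "tz": 0, "yaw": 0},
    {"tx": 0, "ty": 0.006, "tz": 0, "yaw": 0},
    {"tx": 0, "ty": 0.007, "tz": 0, "yaw": 0},
    {"tx": 0, "ty": 0.008, "tz": 0, "yaw": 0}
  ]
}}

```text
time_s: 11.5
tool_pos: [0.5822, 0.082, 0.0369]
tcp_rot: [-0.0, 0.597, 0.802, 0.0]
ft_force: [-2.8, -1.0, -3.2]
finger_gap: 0.0181
grip_force: 98.5
```

```bash
python3 feel.py
```

```text
11.5 jig TCP mm [14.62  0.63] z 36.9 barang 106.73 F jig [-3.01 -0.19] Fz -3.21 M jig [0.049 0.637] Mz 0.044
```

>>> {"method": "play_rows", "body": {
  "series": [
    {"tx": 0, "ty": 0.0004, "tz": 0, "yaw": 0},
    {"tx": 0, "ty": 0.0008, "tz": 0, "yaw": 0},
    {"tx": 0, "ty": 0.0012, "tz": 0, "yaw": 0},
    {"tx": 0, "ty": 0.0015, "tz": 0, "yaw": 0}
  ]
}}

```text
time_s: 11.9
tool_pos: [0.5836, 0.0824, 0.0369]
tcp_rot: [-0.0, 0.597, 0.802, 0.0]
ft_force: [-2.5, 0.4, -3.1]
finger_gap: 0.0178
grip_force: 98.6
```

```bash
python3 feel.py
```

```text
11.9 jig TCP mm [16.08  0.65] z 36.91 barang 106.73 F jig [-2.29  1.12] Fz -3.11 M jig [0.044 0.634] Mz 0.054
```

>>> {"method": "play_rows", "body": {
  "series": [
    {"tx": 0, "ty": 0.0003, "tz": 0, "yaw": 0},
    {"tx": 0, "ty": 0.0006, "tz": 0, "yaw": 0},
    {"tx": 0, "ty": 0.0009, "tz": 0, "yaw": 0},
    {"tx": 0, "ty": 0.0012, "tz": 0, "yaw": 0}
  ]
}}

```text
time_s: 12.3
tool_pos: [0.5848, 0.0827, 0.0369]
tcp_rot: [0.0, 0.597, 0.802, 0.0]
ft_force: [-1.9, -1.2, -2.6]
finger_gap: 0.0179
grip_force: 98.6
```

>>> {"method": "play_rows", "body": {
  "series": [
    {"tx": 0, "ty": 0.0002, "tz": 0, "yaw": 0},
    {"tx": 0, "ty": 0.0004, "tz": 0, "yaw": 0},
    {"tx": 0, "ty": 0.0006, "tz": 0, "yaw": 0}
  ]
}}

```text
time_s: 12.6
tool_pos: [0.5854, 0.0829, 0.0369]
tcp_rot: [0.0, 0.597, 0.802, 0.0]
ft_force: [-3.2, -0.5, -2.1]
finger_gap: 0.0185
grip_force: 98.6
```

```bash
python3 feel.py
```

```text
12.6 jig TCP mm [17.89  0.61] z 36.93 barang 106.73 F jig [-3.16  0.44] Fz -2.11 M jig [0.01  0.648] Mz 0.074
```

>>> {"method": "play_rows", "body": {
  "series": [
    {"tx": 0, "ty": 0.0002, "tz": 0, "yaw": 0},
    {"tx": 0, "ty": 0.0004, "tz": 0, "yaw": 0},
    {"tx": 0, "ty": 0.0006, "tz": 0, "yaw": 0},
    {"tx": 0, "ty": 0.0008, "tz": 0, "yaw": 0}
  ]
}}

```text
time_s: 13.0
tool_pos: [0.5861, 0.0831, 0.0369]
tcp_rot: [-0.0, 0.597, 0.802, 0.0]
ft_force: [-2.1, -0.0, -3.7]
finger_gap: 0.0176
grip_force: 98.6
```

>>> {"method": "play_rows", "body": {
  "series": [
    {"tx": 0, "ty": 0.0002, "tz": 0, "yaw": 0},
    {"tx": 0, "ty": 0.0004, "tz": 0, "yaw": 0}
  ]
}}

```text
time_s: 13.2
tool_pos: [0.5866, 0.0832, 0.0369]
tcp_rot: [0.0, 0.597, 0.802, 0.0]
ft_force: [-2.8, 0.2, -2.1]
finger_gap: 0.0183
grip_force: 98.6
```

```bash
python3 feel.py
```

```text
13.2 jig TCP mm [19.12  0.62] z 36.95 barang 106.73 F jig [-2.63  1.  ] Fz -2.11 M jig [0.02  0.611] Mz 0.059
```

>>> {"method": "play_rows", "body": {
  "series": [
    {"tx": 0, "ty": 0.0002, "tz": 0, "yaw": -0.001},
    {"tx": 0, "ty": 0.0004, "tz": 0, "yaw": -0.002},
    {"tx": 0, "ty": 0.0006, "tz": 0, "yaw": -0.003}
  ]
}}

```text
time_s: 13.5
tool_pos: [0.5871, 0.0834, 0.0369]
tcp_rot: [-0.0, 0.596, 0.803, 0.0]
ft_force: [-2.4, -1.2, -2.0]
finger_gap: 0.0181
grip_force: 98.6
```

>>> {"method": "play_rows", "body": {
  "series": [
    {"tx": 0, "ty": 0.0002, "tz": 0, "yaw": 0},
    {"tx": 0, "ty": 0.0004, "tz": 0, "yaw": 0},
    {"tx": 0, "ty": 0.0006, "tz": 0, "yaw": 0}
  ]
}}

```text
time_s: 13.8
tool_pos: [0.5877, 0.0835, 0.0369]
tcp_rot: [0.0, 0.596, 0.803, 0.0]
ft_force: [-1.9, -1.4, -1.7]
finger_gap: 0.0184
grip_force: 98.6
```

```bash
python3 feel.py
```

```text
13.8 jig TCP mm [20.27  0.61] z 36.9 barang 106.9 F jig [-2.19 -0.84] Fz -1.66 M jig [-0.01   0.656] Mz -0.017
```

>>> {"method": "play_rows", "body": {
  "series": [
    {"tx": 0, "ty": 0.0002, "tz": 0, "yaw": 0},
    {"tx": 0, "ty": 0.0004, "tz": 0, "yaw": 0},
    {"tx": 0, "ty": 0.0006, "tz": 0, "yaw": 0}
  ]
}}

```text
time_s: 14.1
tool_pos: [0.5883, 0.0837, 0.0369]
tcp_rot: [0.0, 0.596, 0.803, 0.0]
ft_force: [-3.5, -1.8, -2.8]
finger_gap: 0.0182
grip_force: 98.6
```

>>> {"method": "play_rows", "body": {
  "series": [
    {"tx": 0, "ty": 0.0002, "tz": 0, "yaw": 0},
    {"tx": 0, "ty": 0.0004, "tz": 0, "yaw": 0},
    {"tx": 0, "ty": 0.0006, "tz": 0, "yaw": 0}
  ]
}}

```text
time_s: 14.4
tool_pos: [0.5888, 0.0839, 0.0369]
tcp_rot: [0.0, 0.596, 0.803, 0.0]
ft_force: [-2.4, -0.6, -2.7]
finger_gap: 0.018
grip_force: 98.6
```

```bash
python3 feel.py
```

```text
14.4 jig TCP mm [21.49  0.62] z 36.92 barang 106.9 F jig [-2.46  0.14] Fz -2.75 M jig [-0.03   0.682] Mz -0.026
```

>>> {"method": "play_rows", "body": {
  "series": [
    {"tx": 0, "ty": 0.0002, "tz": 0, "yaw": 0},
    {"tx": 0, "ty": 0.0004, "tz": 0, "yaw": 0},
    {"tx": 0, "ty": 0.0006, "tz": 0, "yaw": 0}
  ]
}}

```text
time_s: 14.7
tool_pos: [0.5894, 0.0841, 0.0369]
tcp_rot: [0.0, 0.596, 0.803, 0.0]
ft_force: [-1.6, -0.6, -2.6]
finger_gap: 0.018
grip_force: 98.6
```

>>> {"method": "play_rows", "body": {
  "series": [
    {"tx": 0, "ty": 0.0002, "tz": 0, "yaw": 0},
    {"tx": 0, "ty": 0.0004, "tz": 0, "yaw": 0},
    {"tx": 0, "ty": 0.0006, "tz": 0, "yaw": 0}
  ]
}}

```text
time_s: 15.0
tool_pos: [0.59, 0.0842, 0.0369]
tcp_rot: [-0.0, 0.596, 0.803, 0.0]
ft_force: [-2.6, -2.0, -2.3]
finger_gap: 0.0179
grip_force: 98.6
```

```bash
python3 feel.py
```

```text
15.0 jig TCP mm [22.66  0.64] z 36.89 barang 106.9 F jig [-3.03 -1.17] Fz -2.31 M jig [-0.057  0.682] Mz -0.059
```

>>> {"method": "play_rows", "body": {
  "series": [
    {"tx": 0, "ty": 0.0002, "tz": 0, "yaw": 0.0005},
    {"tx": 0, "ty": 0.0004, "tz": 0, "yaw": 0.001},
    {"tx": 0, "ty": 0.0006, "tz": 0, "yaw": 0.001}
  ]
}}

```text
time_s: 15.3
tool_pos: [0.5906, 0.0844, 0.0369]
tcp_rot: [0.0, 0.596, 0.803, 0.0]
ft_force: [-2.0, -1.0, -2.0]
finger_gap: 0.0181
grip_force: 98.6
```

>>> {"method": "play_rows", "body": {
  "series": [
    {"tx": 0, "ty": 0.0002, "tz": 0, "yaw": 0},
    {"tx": 0, "ty": 0.0004, "tz": 0, "yaw": 0},
    {"tx": 0, "ty": 0.0006, "tz": 0, "yaw": 0}
  ]
}}

```text
time_s: 15.6
tool_pos: [0.5911, 0.0847, 0.0369]
tcp_rot: [-0.0, 0.596, 0.803, 0.0]
ft_force: [-3.4, -1.0, -1.1]
finger_gap: 0.0182
grip_force: 98.6
```

```bash
python3 feel.py
```

```text
15.6 jig TCP mm [23.88  0.7 ] z 36.88 barang 106.85 F jig [-3.57 -0.03] Fz -1.09 M jig [-0.11   0.704] Mz 0.071
```

>>> {"method": "play_rows", "body": {
  "series": [
    {"tx": 0, "ty": 0.0002, "tz": 0, "yaw": 0},
    {"tx": 0, "ty": 0.0004, "tz": 0, "yaw": 0},
    {"tx": 0, "ty": 0.0006, "tz": 0, "yaw": 0}
  ]
}}

```text
time_s: 15.9
tool_pos: [0.5914, 0.0847, 0.0369]
tcp_rot: [-0.0, 0.596, 0.803, -0.0]
ft_force: [-2.0, -1.7, -1.8]
finger_gap: 0.0176
grip_force: 98.7
```

>>> {"method": "play_rows", "body": {
  "series": [
    {"tx": 0, "ty": 0.0002, "tz": 0, "yaw": 0},
    {"tx": 0, "ty": 0.0004, "tz": 0, "yaw": 0},
    {"tx": 0, "ty": 0.0004, "tz": 0, "yaw": 0}
  ]
}}

```text
time_s: 16.2
tool_pos: [0.5916, 0.0848, 0.0368]
tcp_rot: [-0.0, 0.596, 0.803, -0.0]
ft_force: [-3.6, -2.3, -0.8]
finger_gap: 0.0184
grip_force: 98.7
```

```bash
python3 feel.py
```

```text
16.2 jig TCP mm [24.38  0.74] z 36.76 barang 106.84 F jig [-4.08 -1.14] Fz -0.81 M jig [-0.092  1.095] Mz 0.02
```

>>> {"method": "play_rows", "body": {
  "series": [
    {"tx": 0, "ty": 0.0003, "tz": 0, "yaw": 0},
    {"tx": 0, "ty": 0.0006, "tz": 0, "yaw": 0},
    {"tx": 0, "ty": 0.0006, "tz": 0, "yaw": 0}
  ]
}}

```text
time_s: 16.5
tool_pos: [0.5917, 0.0849, 0.0366]
tcp_rot: [-0.001, 0.596, 0.803, -0.001]
ft_force: [-4.9, -1.8, -0.0]
finger_gap: 0.0184
grip_force: 98.8
```

```bash
python3 feel.py
```

```text
16.5 jig TCP mm [24.51  0.77] z 36.58 barang 106.84 F jig [-5.25 -0.34] Fz -0.02 M jig [-0.049  1.305] Mz -0.026
```

>>> {"method": "play_rows", "body": {
  "series": [
    {"tx": 0, "ty": 0.0004, "tz": 0, "yaw": 0},
    {"tx": 0, "ty": 0.0008, "tz": 0, "yaw": 0},
    {"tx": 0, "ty": 0.0012, "tz": 0, "yaw": 0},
    {"tx": 0, "ty": 0.0012, "tz": 0, "yaw": 0}
  ]
}}

```text
time_s: 16.9
tool_pos: [0.5918, 0.0851, 0.0363]
tcp_rot: [-0.001, 0.596, 0.803, -0.001]
ft_force: [-6.5, -2.4, 0.2]
finger_gap: 0.018
grip_force: 98.8
```

```bash
python3 feel.py
```

```text
16.9 jig TCP mm [24.69  0.89] z 36.29 barang 106.84 F jig [-6.89 -0.43] Fz 0.25 M jig [-0.066  1.697] Mz 0.008
```

>>> {"method": "play_rows", "body": {
  "series": [
    {"tx": 0, "ty": 0.0005, "tz": -0.0001, "yaw": 0},
    {"tx": 0, "ty": 0.001, "tz": -0.0002, "yaw": 0},
    {"tx": 0, "ty": 0.0015, "tz": -0.0003, "yaw": 0},
    {"tx": 0, "ty": 0.0018, "tz": -0.0004, "yaw": 0},
    {"tx": 0, "ty": 0.0018, "tz": -0.0004, "yaw": 0}
  ]
}}

```text
time_s: 17.4
tool_pos: [0.592, 0.0852, 0.0362]
tcp_rot: [-0.002, 0.596, 0.803, -0.003]
ft_force: [-7.9, -2.4, -0.7]
finger_gap: 0.0183
grip_force: 98.9
```

```bash
python3 feel.py
```

```text
17.4 jig TCP mm [24.93  0.91] z 36.22 barang 106.83 F jig [-8.22 -0.11] Fz -0.73 M jig [-0.095  2.291] Mz -0.008
```

>>> {"method": "play_rows", "body": {
  "series": [
    {"tx": 0, "ty": 0.0003, "tz": 0, "yaw": 0},
    {"tx": 0, "ty": 0.0006, "tz": 0, "yaw": 0},
    {"tx": 0, "ty": 0.0006, "tz": 0, "yaw": 0}
  ]
}}

```text
time_s: 17.7
tool_pos: [0.5921, 0.0852, 0.0361]
tcp_rot: [-0.002, 0.596, 0.803, -0.003]
ft_force: [-8.7, -4.1, 0.1]
finger_gap: 0.0181
grip_force: 99.0
```

```bash
python3 feel.py
```

```text
17.7 jig TCP mm [25.02  0.98] z 36.06 barang 106.83 F jig [-9.49 -1.43] Fz 0.09 M jig [-0.169  2.454] Mz 0.021
```

>>> {"method": "play_rows", "body": {
  "series": [
    {"tx": 0, "ty": 0, "tz": 0, "yaw": 0},
    {"tx": 0, "ty": 0, "tz": 0, "yaw": 0}
  ]
}}

```text
time_s: 17.9
tool_pos: [0.5921, 0.0852, 0.036]
tcp_rot: [-0.002, 0.596, 0.803, -0.003]
ft_force: [-10.5, -3.3, 0.3]
finger_gap: 0.0183
grip_force: 99.0
```

```bash
python3 feel.py
```

```text
17.9 jig TCP mm [24.99  0.98] z 36.04 barang 106.83 F jig [-11.    -0.17] Fz 0.27 M jig [-0.097  2.477] Mz 0.074
```

Force along the row is about 10 N (readings of 9.5 and 11.0). I'll hold it.

>>> {"method": "play_rows", "body": {
  "series": [
    {"tx": 0, "ty": 0, "tz": 0, "yaw": 0},
    {"tx": 0, "ty": 0, "tz": 0, "yaw": 0},
    {"tx": 0, "ty": 0, "tz": 0, "yaw": 0},
    {"tx": 0, "ty": 0, "tz": 0, "yaw": 0},
    {"tx": 0, "ty": 0, "tz": 0, "yaw": 0},
    {"tx": 0, "ty": 0, "tz": 0, "yaw": 0}
  ]
}}

```text
time_s: 18.5
tool_pos: [0.5921, 0.0853, 0.036]
tcp_rot: [-0.002, 0.596, 0.803, -0.003]
ft_force: [-9.6, -3.3, 0.2]
finger_gap: 0.0185
grip_force: 99.0
```

```bash
python3 feel.py
```

```text
18.5 jig TCP mm [25.02  1.01] z 36.04 barang 106.83 F jig [-10.1   -0.46] Fz 0.19 M jig [-0.114  2.372] Mz 0.016
```

>>> {"method": "play_rows", "body": {
  "series": [
    {"tx": 0, "ty": 0, "tz": 0, "yaw": 0},
    {"tx": 0, "ty": 0, "tz": 0, "yaw": 0},
    {"tx": 0, "ty": 0, "tz": 0, "yaw": 0},
    {"tx": 0, "ty": 0, "tz": 0, "yaw": 0},
    {"tx": 0, "ty": 0, "tz": 0, "yaw": 0},
    {"tx": 0, "ty": 0, "tz": 0, "yaw": 0},
    {"tx": 0, "ty": 0, "tz": 0, "yaw": 0},
    {"tx": 0, "ty": 0, "tz": 0, "yaw": 0}
  ]
}}

```text
time_s: 19.3
tool_pos: [0.5921, 0.0853, 0.036]
tcp_rot: [-0.002, 0.596, 0.803, -0.003]
ft_force: [-9.3, -3.3, 0.4]
finger_gap: 0.0183
grip_force: 99.0
```

```bash
python3 feel.py
```

```text
19.3 jig TCP mm [25.01  1.  ] z 36.04 barang 106.83 F jig [-9.89 -0.54] Fz 0.39 M jig [-0.165  2.485] Mz -0.021
```

>>> {"method": "play_rows", "body": {
  "series": [
    {"tx": 0, "ty": -0.0004, "tz": 0, "yaw": 0},
    {"tx": 0, "ty": -0.0008, "tz": 0, "yaw": 0},
    {"tx": 0, "ty": -0.0012, "tz": 0, "yaw": 0},
    {"tx": 0, "ty": -0.0016, "tz": 0, "yaw": 0},
    {"tx": 0, "ty": -0.002, "tz": 0, "yaw": 0},
    {"tx": 0, "ty": -0.0024, "tz": 0, "yaw": 0},
    {"tx": 0, "ty": -0.0028, "tz": 0, "yaw": 0},
    {"tx": 0, "ty": -0.0032, "tz": 0, "yaw": 0}
  ]
}}

```text
time_s: 20.1
tool_pos: [0.5917, 0.0851, 0.0365]
tcp_rot: [-0.001, 0.596, 0.803, -0.001]
ft_force: [-4.9, -0.9, -3.5]
finger_gap: 0.0181
grip_force: 98.5
```

```bash
python3 feel.py
```

```text
20.1 jig TCP mm [24.58  0.95] z 36.48 barang 106.84 F jig [-4.99  0.49] Fz -3.54 M jig [-0.044  1.313] Mz 0.046
```

>>> {"method": "play_rows", "body": {
  "series": [
    {"tx": 0, "ty": -0.0003, "tz": 0, "yaw": 0},
    {"tx": 0, "ty": -0.0006, "tz": 0, "yaw": 0},
    {"tx": 0, "ty": -0.0009, "tz": 0, "yaw": 0},
    {"tx": 0, "ty": -0.0012, "tz": 0, "yaw": 0},
    {"tx": 0, "ty": -0.0015, "tz": 0, "yaw": 0},
    {"tx": 0, "ty": -0.0018, "tz": 0, "yaw": 0},
    {"tx": 0, "ty": -0.0022, "tz": 0, "yaw": 0},
    {"tx": 0, "ty": -0.0026, "tz": 0, "yaw": 0}
  ]
}}

```text
time_s: 20.9
tool_pos: [0.5915, 0.0846, 0.0377]
tcp_rot: [0.001, 0.596, 0.803, 0.001]
ft_force: [-3.2, -0.4, -3.0]
finger_gap: 0.0182
grip_force: 98.6
```

>>> {"method": "play_rows", "body": {
  "series": [
    {"tx": 0, "ty": -0.0005, "tz": 0, "yaw": 0},
    {"tx": 0, "ty": -0.001, "tz": 0, "yaw": 0},
    {"tx": 0, "ty": -0.002, "tz": 0, "yaw": 0},
    {"tx": 0, "ty": -0.004, "tz": 0, "yaw": 0},
    {"tx": 0, "ty": -0.007, "tz": 0, "yaw": 0},
    {"tx": 0, "ty": -0.012, "tz": 0, "yaw": 0},
    {"tx": 0, "ty": -0.017, "tz": 0, "yaw": 0},
    {"tx": 0, "ty": -0.02, "tz": 0, "yaw": 0}
  ]
}}

```text
time_s: 21.7
tool_pos: [0.5706, 0.0785, 0.0373]
tcp_rot: [-0.0, 0.596, 0.803, -0.0]
ft_force: [0.2, 0.2, -2.2]
finger_gap: 0.0178
grip_force: 98.7
```

```bash
python3 feel.py; python3 snap.py wrist w7; python3 - <<'E'
import cv2
p=cv2.imread("pics/w7.png"); cv2.imwrite("pics/w7c.png",cv2.resize(p[60:310,250:520],None,fx=2.4,fy=2.4,interpolation=cv2.INTER_CUBIC))
E
```

```text
21.7 jig TCP mm [2.46 0.6 ] z 37.26 barang 106.84 F jig [0.22 0.12] Fz -2.16 M jig [ 0.006 -0.045] Mz -0.001
21.7 tcp [0.5706 0.0785 0.0373] q [-2.000e-04  5.959e-01  8.030e-01 -1.000e-04] j [ 0.027  0.475 -0.2    0.896  0.     1.303] F [ 0.18  0.18 -2.16] gap 0.0178 98.7
```

View pics/w7c.png

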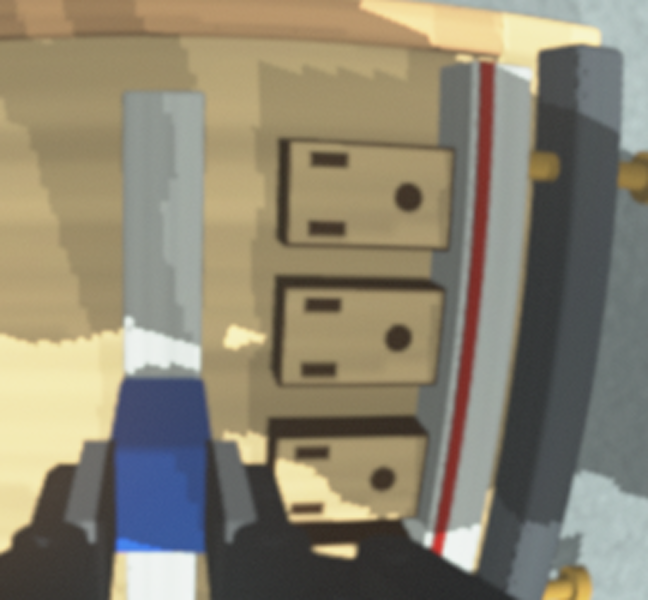

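The crop shows the bar clear of the row, with the blanks at (365,195), (355,330) and (345,475) in line against the fence and the fence's back on the screw tip at (545,165). I'll retreat, lift, and check flushness numerically.

>>> {"method": "play_rows", "body": {
  "series": [
    {"tx": 0, "ty": -0.008, "tz": 0, "yaw": 0},
    {"tx": 0, "ty": -0.02, "tz": 0, "yaw": 0},
    {"tx": 0, "ty": -0.03, "tz": -0.01, "yaw": 0},
    {"tx": 0, "ty": -0.03, "tz": -0.03, "yaw": 0},
    {"tx": 0, "ty": -0.03, "tz": -0.055, "yaw": 0},
    {"tx": 0, "ty": -0.03, "tz": -0.08, "yaw": 0},
    {"tx": 0, "ty": -0.03, "tz": -0.09, "yaw": 0},
    {"tx": 0, "ty": -0.03, "tz": -0.09, "yaw": 0}
  ]
}}

```text
time_s: 22.55
tool_pos: [0.5441, 0.0699, 0.1294]
tcp_rot: [0.002, 0.596, 0.803, 0.001]
ft_force: [-0.5, 0.4, -2.3]
finger_gap: 0.0183
grip_force: 98.8
```

```bash
python3 feel.py; python3 snap.py wrist w8; python3 - <<'E'
from h import *
f=np.load("w8.npz");p,K,T=f["p"],f["K"],f["T"]
a=np.radians(16.46);R=np.array([[np.cos(a),-np.sin(a)],[np.sin(a),np.cos(a)]]);o=np.array([568.4,77.2])
# rectify plane z=24mm into jig coords, 4 px/mm
def rectify(z,x0=-10,x1=110,y0=-90,y1=90,k=4):
    X,Y=np.meshgrid(np.arange(x0,x1,1/k),np.arange(y0,y1,1/k))
    W=(np.c_[X.ravel(),Y.ravel()]@R.T+o)/1000
    q=proj(np.c_[W,np.full(len(W),z)],K,T,True).astype(np.float32)
    return cv2.remap(p,q[:,0].reshape(X.shape),q[:,1].reshape(X.shape),cv2.INTER_LINEAR)
im=rectify(.024); cv2.imwrite("rect8.png",im[...,::-1])
# dark holes/slots in blanks: report
V=im.max(2); Hh=hsv(im)
for y in range(-84,84,4):
    row=V[(y+90)*4-2:(y+90)*4+3].mean(0); g=np.gradient(cv2.GaussianBlur(row[None],(0,0),2)[0])
    top=[i for i in range(1,len(g)-1) if abs(g[i])>5 and abs(g[i])>=abs(g[i-1]) and abs(g[i])>abs(g[i+1])]
    print(y,[(round(-10+i/4,1),int(g[i])) for i in top])
E
```

```text
22.55 jig TCP mm [-25.35  -0.13] z 129.39 barang 106.84 F jig [-0.35  0.5 ] Fz -2.26 M jig [-0.007 -0.019] Mz 0.043
22.55 tcp [0.5441 0.0699 0.1294] q [0.0017 0.5959 0.803  0.0014] j [ 0.012  0.349 -0.141  1.077  0.     1.289] F [-0.48  0.38 -2.26] gap 0.0183 98.8
-84 [(-6.0, -6), (29.2, 12), (75.0, -6), (82.8, 7), (105.5, -10)]
-80 [(-6.0, -6), (27.8, 14), (75.2, -7), (82.8, 5), (105.5, -10)]
-76 [(-6.0, -6), (27.8, 10), (75.0, -7), (83.0, 6), (105.2, -9)]
-72 [(-6.2, -6), (25.2, 7), (28.2, 7), (82.8, 7)]
-68 [(-6.2, -6), (23.8, 7), (29.0, 6), (32.0, -9), (34.5, 11), (40.5, -10), (49.5, 9), (79.0, -8), (83.0, 6), (101.5, -5)]
-64 [(-6.2, -6), (31.2, -10), (34.2, 13), (79.0, -9), (83.0, 6), (102.0, -8)]
-60 [(-6.2, -5), (31.2, -12), (34.2, 14), (63.8, -11), (70.0, 11), (78.8, -8), (82.8, 6), (105.8, -8)]
-56 [(-6.2, -5), (31.2, -10), (34.2, 13), (64.8, -7), (69.2, 9), (79.0, -8), (82.5, 6), (105.5, -10)]
-52 [(-3.8, 6), (31.2, -9), (34.2, 14), (78.8, -9), (83.0, 6), (105.5, -9)]
-48 [(-4.5, 13), (3.8, -7), (31.2, -10), (34.2, 16), (40.0, -5), (78.8, -8), (82.5, 7), (105.5, -10)]
-44 
[... 1060 characters left out ...]
 -7)]
20 [(-9.2, 7), (4.0, -6), (31.0, -8), (34.5, 7), (63.2, -7), (70.2, 7), (105.2, -6)]
24 [(-9.2, 6), (4.0, -7), (31.0, -7), (34.5, 8), (105.2, -7)]
28 [(-9.2, 5), (30.8, -7), (34.2, 9), (40.0, -6), (49.8, 6), (105.5, -6)]
32 [(30.8, -7), (34.5, 6), (105.2, -7)]
36 [(105.0, -6)]
40 [(105.2, -6)]
44 [(105.2, -6)]
48 [(30.8, -7), (34.2, 7), (40.0, -5), (49.5, 6), (78.2, -5), (105.2, -6)]
52 [(31.0, -8), (34.2, 7), (105.0, -7)]
56 [(31.0, -9), (34.5, 8), (63.8, -6), (70.0, 6), (105.2, -7)]
60 [(31.0, -8), (34.5, 8), (63.8, -6), (69.8, 6), (105.0, -7)]
64 [(30.8, -8), (34.2, 9), (105.0, -6)]
68 [(30.8, -7), (34.2, 8), (40.0, -6), (49.8, 5), (78.2, -5)]
72 []
76 [(105.2, -7)]
80 [(105.2, -7)]
```

Near edges of all four blanks lie at 34.2–34.5 mm, so they are flush and square. Next is carrying the straightedge to the pad.

>>> {"method": "play_rows", "body": {
  "series": [
    {"tx": -0.015, "ty": -0.006, "tz": 0, "yaw": -0.06},
    {"tx": -0.05, "ty": -0.02, "tz": 0, "yaw": -0.18},
    {"tx": -0.09, "ty": -0.036, "tz": 0, "yaw": -0.3},
    {"tx": -0.132, "ty": -0.053, "tz": 0, "yaw": -0.42},
    {"tx": -0.174, "ty": -0.07, "tz": 0, "yaw": -0.54},
    {"tx": -0.215, "ty": -0.087, "tz": 0, "yaw": -0.66},
    {"tx": -0.245, "ty": -0.099, "tz": 0, "yaw": -0.75},
    {"tx": -0.26, "ty": -0.105, "tz": 0, "yaw": -0.8}
  ]
}}

```text
time_s: 23.4
tool_pos: [0.5159, -0.2119, 0.1253]
tcp_rot: [-0.001, 0.236, 0.972, -0.0]
ft_force: [0.5, 0.0, -2.3]
finger_gap: 0.0184
grip_force: 98.8
```

>>> {"method": "play_rows", "body": {
  "series": [
    {"tx": 0, "ty": 0, "tz": 0, "yaw": -0.1},
    {"tx": 0, "ty": 0, "tz": 0, "yaw": -0.22},
    {"tx": 0, "ty": 0, "tz": 0, "yaw": -0.34},
    {"tx": 0, "ty": 0, "tz": 0, "yaw": -0.46},
    {"tx": 0, "ty": 0, "tz": 0, "yaw": -0.57},
    {"tx": 0, "ty": 0, "tz": 0, "yaw": -0.64},
    {"tx": 0, "ty": 0, "tz": 0, "yaw": -0.659},
    {"tx": 0, "ty": 0, "tz": 0, "yaw": -0.659}
  ]
}}

```text
time_s: 24.2
tool_pos: [0.5166, -0.2089, 0.126]
tcp_rot: [-0.001, -0.091, 0.996, 0.001]
ft_force: [0.2, 0.3, -1.2]
finger_gap: 0.0183
grip_force: 98.8
```

```bash
python3 feel.py; python3 snap.py wrist w9; python3 - <<'E'
from h import *
f=np.load("w9.npz");p,K,T=f["p"],f["K"],f["T"];H=hsv(p);h,s,v=[x.astype(int) for x in (H[...,0],H[...,1],H[...,2])]
bar=(s<60)&(v>110); w=np.zeros(h.shape,bool); w[85:215,290:345]=1
b=max(blobs(bar&w),key=lambda x:x[1])[2]
P=onplane(np.argwhere(b)[:,::-1],.1229-.0067,K,T,True)[:,:2]*1000
print(len(P)); r=cv2.minAreaRect(P.astype(np.float32)); print(r, cv2.boxPoints(r).round(1).tolist())
E
```

```text
24.2 jig TCP mm [-130.88 -259.57] z 125.98 barang 10.389999999999986 F jig [0.27 0.19] Fz -1.21 M jig [ 0.035 -0.007] Mz -0.014
24.2 tcp [ 0.5166 -0.2089  0.126 ] q [-1.000e-03 -9.050e-02  9.959e-01  7.000e-04] j [-0.498  0.374 -0.113  1.087  0.    -0.679] F [ 0.2   0.26 -1.21] gap 0.0183 98.8
3933
((470.150634765625, -216.5205535888672), (72.15416717529297, 20.209611892700195), 9.779542922973633) [[432.8999938964844, -212.6999969482422], [436.29998779296875, -232.60000610351562], [507.3999938964844, -220.39999389648438], [504.0, -200.39999389648438]]
```

>>> {"method": "play_rows", "body": {
  "series": [
    {"tx": -0.0015, "ty": -0.0015, "tz": 0.02, "yaw": 0},
    {"tx": -0.0015, "ty": -0.0015, "tz": 0.05, "yaw": 0},
    {"tx": -0.0015, "ty": -0.0015, "tz": 0.075, "yaw": 0},
    {"tx": -0.0015, "ty": -0.0015, "tz": 0.087, "yaw": 0},
    {"tx": -0.0015, "ty": -0.0015, "tz": 0.091, "yaw": 0},
    {"tx": -0.0015, "ty": -0.0015, "tz": 0.091, "yaw": 0},
    {"tx": -0.0015, "ty": -0.0015, "tz": 0.091, "yaw": 0}
  ]
}}

```text
time_s: 24.95
tool_pos: [0.5203, -0.2111, 0.0375]
tcp_rot: [0.001, -0.091, 0.996, -0.001]
ft_force: [-0.1, -0.1, -2.3]
finger_gap: 0.0186
grip_force: 98.8
```

>>> {"method": "play_rows", "body": {
  "series": [
    {"tx": 0, "ty": 0, "tz": 0.001, "yaw": 0},
    {"tx": 0, "ty": 0, "tz": 0.002, "yaw": 0},
    {"tx": 0, "ty": 0, "tz": 0.002, "yaw": 0}
  ]
}}

```text
time_s: 25.25
tool_pos: [0.5196, -0.2107, 0.0347]
tcp_rot: [0.0, -0.091, 0.996, -0.0]
ft_force: [-0.8, 0.2, -2.8]
finger_gap: 0.0185
grip_force: 98.8
```

```bash
python3 feel.py
```

```text
25.25 jig TCP mm [-128.59 -262.16] z 34.7 barang 10.439999999999998 F jig [-0.74  0.44] Fz -2.78 M jig [0.024 0.018] Mz 0.029
```

>>> {"method": "play_rows", "body": {
  "series": [
    {"tx": 0, "ty": 0, "tz": 0.001, "yaw": 0},
    {"tx": 0, "ty": 0, "tz": 0.002, "yaw": 0},
    {"tx": 0, "ty": 0, "tz": 0.003, "yaw": 0},
    {"tx": 0, "ty": 0, "tz": 0.003, "yaw": 0}
  ]
}}

```text
time_s: 25.65
tool_pos: [0.5191, -0.2104, 0.031]
tcp_rot: [-0.0, -0.091, 0.996, 0.0]
ft_force: [-0.1, -0.4, -2.1]
finger_gap: 0.018
grip_force: 98.8
```

>>> {"method": "play_rows", "body": {
  "series": [
    {"tx": 0, "ty": 0, "tz": 0.0005, "yaw": 0},
    {"tx": 0, "ty": 0, "tz": 0.001, "yaw": 0},
    {"tx": 0, "ty": 0, "tz": 0.001, "yaw": 0}
  ]
}}

```text
time_s: 25.95
tool_pos: [0.5194, -0.2106, 0.0305]
tcp_rot: [0.0, -0.091, 0.996, -0.0]
ft_force: [-0.8, 0.6, 0.5]
finger_gap: 0.0182
grip_force: 99.0
```

```bash
python3 feel.py
```

```text
25.95 jig TCP mm [-128.69 -262.04] z 30.53 barang 10.439999999999998 F jig [-0.62  0.79] Fz 0.45 M jig [0.042 0.087] Mz 0.0
```

>>> {"method": "play_rows", "body": {
  "series": [
    {"tx": 0, "ty": 0, "tz": 0.0004, "yaw": 0},
    {"tx": 0, "ty": 0, "tz": 0.0004, "yaw": 0},
    {"tx": 0, "ty": 0, "tz": 0.0004, "yaw": 0}
  ],
  "squeeze": 20
}}

```text
time_s: 26.25
tool_pos: [0.5196, -0.2107, 0.0305]
tcp_rot: [0.0, -0.091, 0.996, -0.0]
ft_force: [-1.1, 0.5, 5.6]
finger_gap: 0.0184
grip_force: 99.7
```

>>> {"method": "play_rows", "body": {
  "series": [
    {"tx": 0, "ty": 0, "tz": 0, "yaw": 0},
    {"tx": 0, "ty": 0, "tz": 0, "yaw": 0},
    {"tx": 0, "ty": 0, "tz": 0, "yaw": 0},
    {"tx": 0, "ty": 0, "tz": 0, "yaw": 0},
    {"tx": 0, "ty": 0, "tz": 0, "yaw": 0},
    {"tx": 0, "ty": 0, "tz": 0, "yaw": 0},
    {"tx": 0, "ty": 0, "tz": 0, "yaw": 0},
    {"tx": 0, "ty": 0, "tz": 0, "yaw": 0}
  ],
  "jaw": -1
}}

```text
time_s: 27.05
tool_pos: [0.5193, -0.2105, 0.0299]
tcp_rot: [0.0, -0.091, 0.996, 0.0]
ft_force: [-0.2, 0.6, 0.3]
finger_gap: 0.0856
grip_force: 0.0
```

>>> {"method": "play_rows", "body": {
  "series": [
    {"tx": 0, "ty": 0, "tz": -0.01, "yaw": 0},
    {"tx": 0, "ty": 0, "tz": -0.03, "yaw": 0},
    {"tx": 0, "ty": 0, "tz": -0.06, "yaw": 0},
    {"tx": 0, "ty": 0, "tz": -0.1, "yaw": 0},
    {"tx": 0, "ty": 0, "tz": -0.14, "yaw": 0},
    {"tx": 0, "ty": 0, "tz": -0.16, "yaw": 0},
    {"tx": 0, "ty": 0, "tz": -0.16, "yaw": 0}
  ]
}}

```text
time_s: 27.75
tool_pos: [0.5217, -0.2118, 0.1946]
tcp_rot: [0.003, -0.091, 0.996, -0.002]
ft_force: [0.0, -0.9, 0.1]
finger_gap: 0.0854
grip_force: 0.0
```

```bash
python3 snap.py wrist w10; python3 - <<'E'
from h import *
f=np.load("w10.npz");p,K,T=f["p"],f["K"],f["T"];H=hsv(p);h,s,v=[H[...,i] for i in range(3)]
def fit(m,z,nm):
    P=onplane(np.argwhere(m)[:,::-1],z,K,T,True)
    r=cv2.minAreaRect((P[:,:2]*1000).astype(np.float32)); b=cv2.boxPoints(r); a,c=b[1]-b[0],b[2]-b[1]
    if np.hypot(*a)<np.hypot(*c): a,c=c,a
    print(nm,"ctr",np.round(r[0],1),"size",np.hypot(*a).round(1),np.hypot(*c).round(1),"ang",(np.degrees(np.arctan2(a[1],a[0]))%180).round(2))
w=np.zeros(h.shape,bool); w[75:275,240:390]=1
blue=(h>100)&(h<130)&(s>150)&w; fit(blue,.07,"grip")
bar=(s<60)&(v>150)&w
ck0=(h<22)&(s>70)&w; ck=max(blobs(ck0|bar|blue),key=lambda x:x[1])[2]; fit(ck,.004,"pad")
bar=cv2.morphologyEx((bar&ck).astype(np.uint8),cv2.MORPH_OPEN,np.ones((5,5)))>0
fit(bar,.024,"bar")
E
```

```text
27.75 tcp [ 0.5217 -0.2118  0.1946] q [ 0.0035 -0.091   0.9958 -0.0022] j [-0.498  0.345  0.026  1.243  0.    -0.681] F [ 0.05 -0.93  0.15] gap 0.0854 0.0
grip ctr [ 520.1 -209.6] size 23.6 19.0 ang 10.43
pad ctr [ 529.9 -215.3] size 259.8 204.4 ang 10.66
bar ctr [ 524.1 -218.8] size 245.2 193.4 ang 11.94
```

```bash
python3 -c "
from bench import manip
print(manip.sign_off())"
```

```text
the job is handed in; nothing more can be done
None
```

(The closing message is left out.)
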